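# Loosen the knurled nut of a carving holder and swing the clamp strap off the wax block

### The job

Release the wax block clamped in the small carving holder, using only the outside of a fingertip: roll the fingertip along the open side of the knurled nut's rim, stroke after stroke, until the nut is loosened by two full turns counter-clockwise seen from above (within a quarter of a turn). Only then push the clamp strap sideways by its end button, to either side, until it stands right off the block, roughly a quarter turn round. Do not lift or push the wax block about, and leave the plaster model, the crucible and the tape roll where they are.

Things in the scene. Friction and masses are not known exactly. Their poses are not given: they have to be found in the camera images.
- holder: Carving holder, fixed to the bench: aluminium base plate 185 x 100 x 12 mm with a threaded upright post. Origin at the centre of the plate's underside, z up; its x axis runs lengthwise from the post (at x = -55 mm) toward the clamped block (about x = +20 mm).
- guard (a point): Middle of the top edge of the grey half-round guard that stands close behind the nut, fixed to the holder (same axes). Guard: centred on the nut's axis, inner radius 31, outer 35 mm, top 74 mm above the bench; it runs from 80 degrees on one side of the holder's +x round the back to 80 degrees on the other, so only the rim that faces +x is open to a finger.
- nut_axis (a point): Point on the upright axis of the knurled steel nut, 62 mm above the bench, fixed to the holder (same axes). The nut is a wheel of 52 mm outer diameter over 32 fine upright ribs, its rim 53 to 71 mm above the bench when tight; a short black line on its top face shows its turning. The strap's top is 50 mm above the bench: fingertips on the rim must stay higher than that.
- nut (a joint): Turning of the nut in rad: 0 fully tight (as it always starts, against a stop), growing counter-clockwise seen from above; two full turns are 12.57. It rises 1.5 mm a turn. Rubbing friction and the ribs turn it: it resists with about 0.03 N m (1.2 N at the rim) and stays where it is left.
- strap (a joint): Swing of the clamp strap about the nut's axis in rad, positive counter-clockwise seen from above; 0 when it points along the holder's +x over the block; starts within 0.12 of 0, range -1.55 to 1.55, resists with 0.08 N m, stays where it is left. Dark steel, 20 mm wide, 42 to 50 mm above the bench under the nut, reaching 111 mm from the axis.
- button (a point): Centre of the round black button standing on the far end of the strap, 98 mm from the nut's axis: 26 mm diameter, its side from about 56 to 67 mm above the bench, its top at 70 mm; this point is 60 mm above the bench. x axis along the strap, away from the nut.
- wax_block: Ivory wax block, loose, 31 x 45 x 25 mm, lying on the base plate under the strap (its top 37 mm above the bench), its 45 mm length along the holder's y. Origin at the centre of its underside.
- plaster_model: Loose plaster arch model, 64 x 66 x 25 mm, bystander; origin at the centre of its underside.
- crucible: Loose white crucible, 38 mm diameter, 30 mm high, bystander; origin at the centre of its underside.
- tape_roll: Loose roll of tape, 52 mm diameter, 19 mm high, lying flat, bystander; origin at the centre of its underside.

How it is judged:
By the outcome, as a careful person would: the job done as asked, in the order asked, and still so for the second after the job is handed in, with the robot touching nothing.
It also fails if it takes over 72 s, if anything falls off the work surface, if the arm or the gripper's body presses on something with over 40 N, if the wrist force passes 120 N, or if a joint passes its speed limit or range.

### The arm

A 7-joint arm with a two-finger parallel gripper is mounted at the origin on a cart in front of the work surface, level with it; the furniture and walls round the work are solid. World frame = base frame: x ahead of the robot, y to its left, z up, the work surface at z = 0. Lengths are in m, angles in rad, forces in N, time in s.
With the tool pointing down it reaches from about 0.4 to 0.85 m from the base axis. Payload 10.4 kg.
Tool frame: the origin (TCP) lies between the finger pads; the fingertips stand 11 mm ahead of it and the grasp point (between the pads) lies 8 mm behind it (r.tcp_to_tips is the distance from the TCP to the fingertips, in m); z points along the fingers, y is the line along which they close (so a half turn about z gives the same grasp; the last joint's range is limited). The gripper opens to 87 mm and grips with 3 to 60 N. Pads are 19 mm wide; open, the fingers measure 117 mm over their backs; the gripper's body (75 mm by 190 mm) begins 51 mm behind the grasp point.
Start: joints at [-1.317, 0.332, -0.065, 1.46, 0.022, 1.35, -0.088], TCP at [0.171, 0.601, 0.234] pointing down, gripper open.
Joint ranges: [-2.6, 2.6], [-0.5, 2.12], [-1.47, 1.34], [0.16, 2.42], [-1.27, 4.41], [0.06, 2.06], [-2.6, 2.6]. Speed limits (rad/s): [2.22, 2.22, 2.79, 2.79, 3.14, 3.14, 3.14].

### API

Orientations are given as a unit quaternion [x, y, z, w].
In Python, from bench import r gives the robot as it stands. The module is installed in compiled form; this text tells all that it offers.
- The arm moves only by the shell command python3 -m crank 'ROWS' [FORCE]. ROWS is JSON, a list of rows, each an object of numbers: "claw": the closure, from -1 (fully open) to 1 (shut); "dx", "dy", "dz": the shift along the tool's x, y, z each as a share of 3 cm, from -1 to 1; "ax", "ay", "az": the turn, a rotation vector about the tool's x, y, z each as a share of 6 degrees, from -1 to 1. A call has 1 to 8 rows; each row shifts and turns the commanded pose from where the row before left it, along the tool's axes as they then stand; what a row does not reach is not made up. A row lasts 1/12 s, in which the tool goes at most 41.7 mm and 7.16 degrees, less where a joint would pass 70% of its speed; a pose out of reach is approached as far as the arm can. A call with a number of a shift or a turn outside -1 to 1 is refused whole. A call with a gripper value outside its range is refused whole. The fingers move at their own pace and stop on an object; FORCE is the grip in N (left out, the last holds). Time passes only in rows, so rows that do not move let the fingers close. It gives the time, the measured TCP pose, the force, the opening and the grip force at its end, in the units of the state.
- r.read_state(): the state, without advancing time (a new reading comes with each control period).
- r.camera(name): name is "scene" or "top" or "wrist"; returns a dict with "color" (400x640x3 uint8, red, green, blue), "mtx" (3x3 intrinsics, pixels), "k1" (the pictures are not rectified: a ray, as slopes to the right and down, at radius r is drawn at 1 + k1 r^2 times it, then the intrinsics apply), "R" (3x3) and "t" (3): a world point X has camera coordinates R X + t; the wrist camera has in their place "hand_eye" (4x4, takes a point from camera to tool coordinates, whose origin is the TCP and whose axes are the flange's). Camera axes: x right, y down, z forward; pixel columns grow to the right and rows downward; lengths in m; the calibration is good to about 2 mm. A picture is of the moment at which its call begins: read the wrist's pose just before it. There is no depth.
- r.close_job(): hands the job in; it is judged then, once.
The state is a dict: "time": time; "joint_positions": joint angles; "joint_vel": joint speeds; "joint_torque": joint torques, N m; "ee_pos": TCP position; "eef_rot": TCP orientation; "ft_force": force on the tool from outside, world axes, zero at the start; "torque": the same for the moment, N m; "width": finger opening in m; "grip_force": force on a finger pad.
Only numpy, scipy, OpenCV 4.12 (cv2) and the standard library are available. Lean on these libraries where they do the work, as an engineer would, in place of code of your own. Each camera call takes 0.05 s, during which the arm holds its last target. There are 200 camera calls.

## Working session

There is one attempt and no reset: what is moved stays moved. The work goes in short steps, Python scripts to look and compute and a shell command to move; the robot and the scene stay as the last step left them, time stands still between calls to the robot, and variables do not carry over. Pictures are saved under pics/ and viewed, at most 10 in all, crops included, and the job is handed in when it is done.

```bash
mkdir -p pics
python3 - <<'E'
from bench import r
import cv2,numpy as np
s=r.read_state();print({k:np.round(v,3).tolist() for k,v in s.items()}, r.tcp_to_tips)
for n in("scene","top"):
    c=r.camera(n);cv2.imwrite(f"pics/{n}0.png",c["color"][:,:,::-1]);print(n,c["mtx"],c["k1"],c["R"],c["t"])
E
```

```text
{'time': 0.0, 'joint_positions': [-1.317, 0.333, -0.065, 1.461, 0.022, 1.35, -0.088], 'joint_vel': [0.001, -0.003, 0.002, -0.001, 0.001, -0.001, -0.0], 'joint_torque': [0.0, -62.326, 0.025, -38.989, -0.061, 0.04, 0.0], 'ee_pos': [0.171, 0.601, 0.233], 'eef_rot': [0.138, 0.99, -0.001, -0.0], 'ft_force': [0.367, -0.034, 0.519], 'torque': [-0.021, 0.035, 0.03], 'grip_force': 0.0, 'width': 0.087} 0.011
scene [[382.69822683   0.         319.80834929]
 [  0.         382.69822683 193.56365758]
 [  0.           0.           1.        ]] -0.05707676580281892 [[ 0.84416801 -0.5358684   0.01501438]
 [-0.30382595 -0.50132501 -0.81016235]
 [ 0.44166749  0.67935137 -0.58601326]] [-0.4383836   0.18713769  0.78600944]
top [[431.28435991   0.         315.61129881]
 [  0.         431.28435991 196.82791301]
 [  0.           0.           1.        ]] -0.11679451854237143 [[ 0.01173676 -0.99991935 -0.00485292]
 [-0.9955143  -0.01122912 -0.09394248]
 [ 0.09388041  0.00593373 -0.9955658 ]] [-0.05200469  0.49365744  1.16624552]
```

View pics/scene0.png

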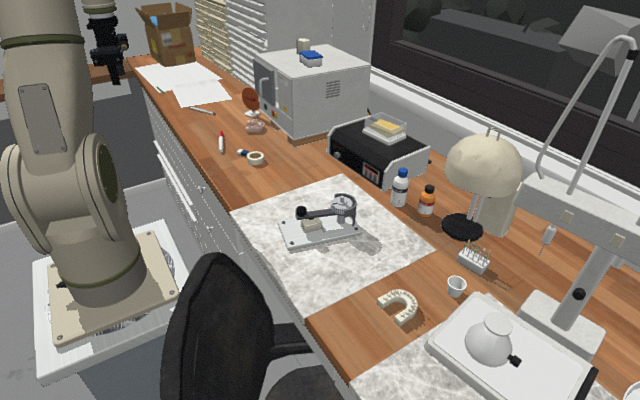

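View pics/top0.png

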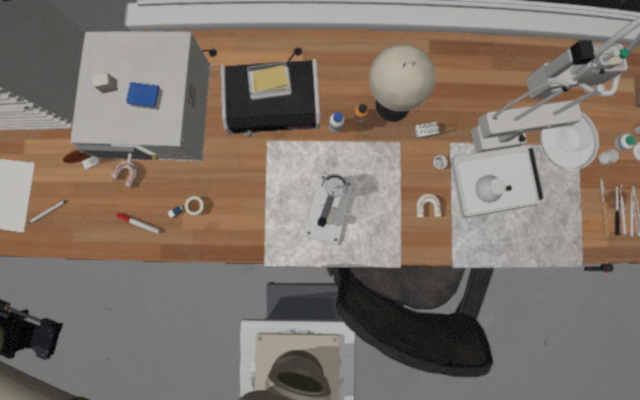

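The scene view shows the holder near (320,228), with the nut near (345,207) and the button near (301,212). In the top view the nut is near (336,187) and the button near (322,222). I'll enlarge both.

```bash
cat > h.py <<'E'
import numpy as np,cv2
from bench import r
from scipy.spatial.transform import Rotation as Ro
def und(c,p):
    m=c["mtx"];d=np.array([(p[0]-m[0,2])/m[0,0],(p[1]-m[1,2])/m[1,1]]);u=d.copy()
    for _ in range(20):u=d/(1+c["k1"]*(u@u))
    return np.array([u[0],u[1],1])
def ray(c,p):
    R,t=c["R"],c["t"];d=R.T@und(c,p);return -R.T@t,d/np.linalg.norm(d)
def atz(c,p,z):
    o,d=ray(c,p);return o+d*(z-o[2])/d[2]
def tri(rays):
    A=sum(np.eye(3)-np.outer(d,d) for o,d in rays);b=sum((np.eye(3)-np.outer(d,d))@o for o,d in rays)
    return np.linalg.solve(A,b)
def wristcam():
    s=r.read_state();c=r.camera("wrist");T=np.eye(4);T[:3,:3]=Ro.from_quat(s["eef_rot"]).as_matrix();T[:3,3]=s["ee_pos"]
    W=np.linalg.inv(T@np.array(c["hand_eye"]));c["R"]=W[:3,:3];c["t"]=W[:3,3];return c
def proj(c,X):
    p=c["R"]@np.array(X)+c["t"];u=p[:2]/p[2];u=u*(1+c["k1"]*(u@u));return c["mtx"][[0,1],[0,1]]*u+c["mtx"][:2,2]
E
python3 - <<'E'
import cv2,numpy as np
a=cv2.imread("pics/top0.png")[165:250,290:370];b=cv2.imread("pics/scene0.png")[185:255,270:370]
a=cv2.resize(a,None,fx=5,fy=5,interpolation=2);b=cv2.resize(b,None,fx=4,fy=4,interpolation=2)
o=np.zeros((430,800,3),np.uint8);o[:425,:400]=a;o[:280,400:800]=b;cv2.imwrite("pics/crop0.png",o)
from h import *
t=r.camera("top")
for p in [(75,240),(200,60),(210,160),(155,190),(225,130),(320,60),(320,120),(265,250),(400,250),(265,140),(400,70),(440,160),(428,205)]:print(p,atz(t,p,0).round(3))
E
```

```text
(75, 240) [0.362 0.653 0.   ]
(200, 60) [0.9   0.302 0.   ]
(210, 160) [0.599 0.257 0.   ]
(155, 190) [0.511 0.415 0.   ]
(225, 130) [0.687 0.217 0.   ]
(320, 60) [ 0.9   -0.054  0.   ]
(320, 120) [ 0.718 -0.056  0.   ]
(265, 250) [0.346 0.093 0.   ]
(400, 250) [ 0.35  -0.284  0.   ]
(265, 140) [0.658 0.1   0.   ]
(400, 70) [ 0.873 -0.289  0.   ]
(440, 160) [ 0.606 -0.401  0.   ]
(428, 205) [ 0.477 -0.364  0.   ]
```

View pics/crop0.png

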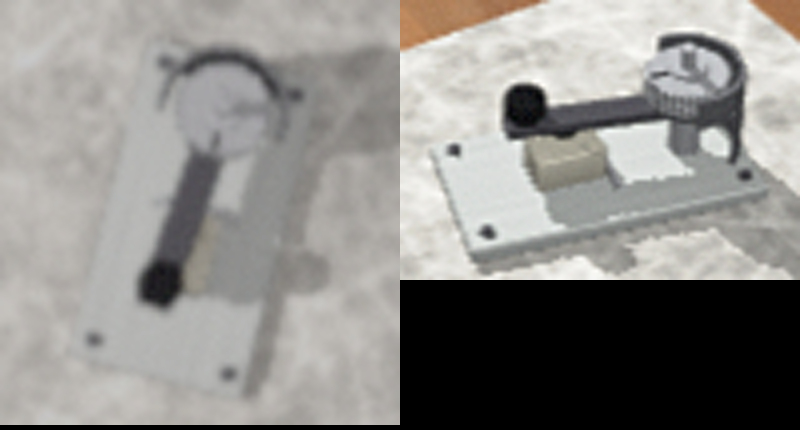

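Run:
```python
from h import *
t=r.camera("top");s=r.camera("scene");w=r.camera("wrist")
cv2.imwrite("pics/w0.png",w["color"][:,:,::-1])
print(w["mtx"],w["k1"],w["hand_eye"])
for n,a,b in [("button top",(322,221.8),(301.2,208)),("nut top",(334.4,187),(341.7,203.7))]:
    print(n,tri([ray(t,a),ray(s,b)]).round(4),atz(t,a,.07).round(4),atz(s,b,.07).round(4))
for p in [(308.5,233),(335.5,239.7),(323,177.5),(349,184)]:print(atz(t,p,.012).round(4))
print(Ro.from_quat(r.read_state()["eef_rot"]).as_matrix().round(3))
```

```text
[[352.99394742   0.         316.73528632]
 [  0.         352.99394742 193.12724538]
 [  0.           0.           1.        ]] -0.07250260914524395 [[ 7.52700221e-04 -9.70736835e-01 -2.40144604e-01  6.49088272e-02]
 [ 9.99999717e-01  7.34079930e-04  1.66989302e-04  7.37646121e-04]
 [ 1.41826674e-05 -2.40144662e-01  9.70737112e-01 -1.50917584e-01]
 [ 0.00000000e+00  0.00000000e+00  0.00000000e+00  1.00000000e+00]]
button top [ 0.4247 -0.0646  0.0703] [ 0.4239 -0.0642  0.07  ] [ 0.4257 -0.0648  0.07  ]
nut top [ 0.5176 -0.0967  0.0669] [ 0.5166 -0.0962  0.07  ] [ 0.5158 -0.1002  0.07  ]
[ 0.3946 -0.0278  0.012 ]
[ 0.377  -0.1026  0.012 ]
[ 0.5498 -0.0663  0.012 ]
[ 0.5323 -0.1391  0.012 ]
[[-0.962  0.273 -0.   ]
 [ 0.273  0.962 -0.   ]
 [-0.    -0.    -1.   ]]
```

```bash
python3 -m crank '[{"dx":-1,"dy":-0.4,"claw":1},{"dx":-1,"dy":-0.4,"claw":1},{"dx":-1,"dy":-0.4,"claw":1},{"dx":-1,"dy":-0.4,"claw":1},{"dx":-0.6,"dy":-0.9,"claw":1},{"dx":-0.6,"dy":-0.9,"claw":1},{"dx":-0.6,"dy":-0.9,"claw":1},{"dx":-0.6,"dy":-0.9,"claw":1}]' 20
python3 -m crank '[{"dx":-0.6,"dy":-0.9,"claw":1},{"dx":-0.6,"dy":-0.9,"claw":1},{"dx":-0.6,"dy":-0.9,"claw":1},{"dx":-0.6,"dy":-0.9,"claw":1},{"dx":-0.6,"dy":-0.9,"claw":1},{"dx":-0.6,"dy":-0.9,"claw":1}]'
```

```text
invalid input at $[0]: expected keys claw, dx, dy, dz, ax, ay, az
invalid input at $[0]: expected keys claw, dx, dy, dz, ax, ay, az
```

```bash
python3 -m crank '[{"claw":1,"dx":-1,"dy":-0.4,"dz":0,"ax":0,"ay":0,"az":0},{"claw":1,"dx":-1,"dy":-0.4,"dz":0,"ax":0,"ay":0,"az":0},{"claw":1,"dx":-1,"dy":-0.4,"dz":0,"ax":0,"ay":0,"az":0},{"claw":1,"dx":-1,"dy":-0.4,"dz":0,"ax":0,"ay":0,"az":0},{"claw":1,"dx":-0.6,"dy":-0.9,"dz":0,"ax":0,"ay":0,"az":0},{"claw":1,"dx":-0.6,"dy":-0.9,"dz":0,"ax":0,"ay":0,"az":0},{"claw":1,"dx":-0.6,"dy":-0.9,"dz":0,"ax":0,"ay":0,"az":0},{"claw":1,"dx":-0.6,"dy":-0.9,"dz":0,"ax":0,"ay":0,"az":0}]' 20
python3 -m crank '[{"claw":1,"dx":-0.6,"dy":-0.9,"dz":0,"ax":0,"ay":0,"az":0},{"claw":1,"dx":-0.6,"dy":-0.9,"dz":0,"ax":0,"ay":0,"az":0},{"claw":1,"dx":-0.6,"dy":-0.9,"dz":0,"ax":0,"ay":0,"az":0},{"claw":1,"dx":-0.6,"dy":-0.9,"dz":0,"ax":0,"ay":0,"az":0},{"claw":1,"dx":-0.6,"dy":-0.9,"dz":0,"ax":0,"ay":0,"az":0},{"claw":1,"dx":-0.6,"dy":-0.9,"dz":0,"ax":0,"ay":0,"az":0}]'
```

```text
time: 0.97
ee_pos: [0.3132, 0.3971, 0.2335]
eef_rot: [0.138, 0.99, 0.0, -0.0]
ft_force: [0.5, -0.5, 0.5]
width: 0.0417
grip_force: 0.0
time: 1.47
ee_pos: [0.3727, 0.2118, 0.2337]
eef_rot: [0.138, 0.99, 0.0, 0.0]
ft_force: [0.2, 0.2, -0.5]
width: 0.004
grip_force: 0.0
```

```bash
python3 -m crank '[{"claw":1,"dx":-0.5,"dy":-0.9,"dz":0,"ax":0,"ay":0,"az":0},{"claw":1,"dx":-0.5,"dy":-0.9,"dz":0,"ax":0,"ay":0,"az":0},{"claw":1,"dx":-0.5,"dy":-0.9,"dz":0,"ax":0,"ay":0,"az":0},{"claw":1,"dx":-0.5,"dy":-0.9,"dz":0,"ax":0,"ay":0,"az":0},{"claw":1,"dx":-0.5,"dy":-0.9,"dz":0,"ax":0,"ay":0,"az":0},{"claw":1,"dx":-0.5,"dy":-0.9,"dz":0,"ax":0,"ay":0,"az":0},{"claw":1,"dx":-0.5,"dy":-0.9,"dz":0.3,"ax":0,"ay":0,"az":0},{"claw":1,"dx":-0.5,"dy":-0.9,"dz":0.3,"ax":0,"ay":0,"az":0}]'
python3 -m crank '[{"claw":1,"dx":-0.3,"dy":-0.6,"dz":0.3,"ax":0,"ay":0,"az":-0.33},{"claw":1,"dx":0,"dy":0,"dz":0,"ax":0,"ay":0,"az":0},{"claw":1,"dx":0,"dy":0,"dz":0,"ax":0,"ay":0,"az":0}]'
python3 - <<'E'
from h import *
c=wristcam();cv2.imwrite("pics/w1.png",c["color"][:,:,::-1]);print(r.read_state()["joint_positions"])
np.savez("w1.npz",**{k:c[k] for k in("mtx","k1","R","t")})
for X in [(.517,-.0965,.071),(.4245,-.0645,.07)]:print(proj(c,X))
E
```

```text
time: 2.13
ee_pos: [0.4292, -0.0288, 0.2158]
eef_rot: [0.138, 0.99, 0.001, 0.001]
ft_force: [1.7, 0.1, -0.6]
width: 0.0002
grip_force: 0.0
time: 2.38
ee_pos: [0.4323, -0.0477, 0.2063]
eef_rot: [0.122, 0.993, 0.0, -0.0]
ft_force: [-0.3, 1.1, 0.3]
width: 0.0008
grip_force: 0.0
[-0.63456234 -0.12642401  0.60157861  1.99590191  0.07486454  1.25110438
  1.26745334]
[286.02514207 288.20278591]
[293.96552066 181.94292137]
```

View pics/w1.png

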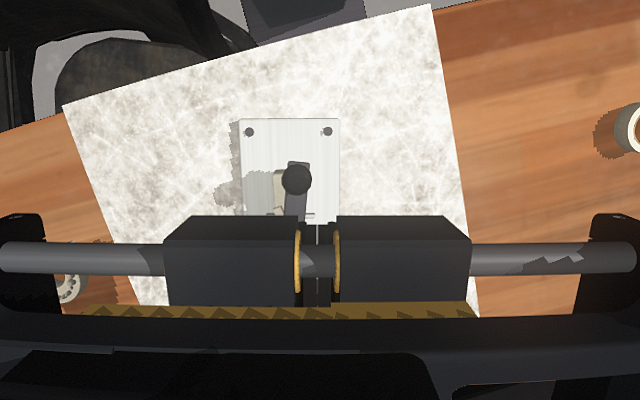

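The wrist view shows the button at (296,180), within 3 px of the prediction. The nut is hidden behind the gripper, so I'll move out over it for a clear view.

```bash
python3 -m crank '[{"claw":1,"dx":-0.9,"dy":-0.2,"dz":0,"ax":0,"ay":0,"az":0},{"claw":1,"dx":-0.9,"dy":-0.2,"dz":0,"ax":0,"ay":0,"az":0},{"claw":1,"dx":-0.9,"dy":0,"dz":0,"ax":0,"ay":0,"az":0},{"claw":1,"dx":-0.9,"dy":0,"dz":0,"ax":0,"ay":0,"az":0},{"claw":1,"dx":0,"dy":0,"dz":0,"ax":0,"ay":0,"az":0},{"claw":1,"dx":0,"dy":0,"dz":0,"ax":0,"ay":0,"az":0}]'
python3 - <<'E'
from h import *
c=wristcam()
np.savez("w2.npz",**{k:c[k] for k in("mtx","k1","R","t")})
for X in [(.517,-.0965,.071),(.4245,-.0645,.07)]:print(proj(c,X))
im=cv2.resize(c["color"][60:220,210:370,::-1],None,fx=3,fy=3,interpolation=2)
s=r.camera("scene");p=proj(s,r.read_state()["ee_pos"]).astype(int);print(p)
b=cv2.resize(s["color"][p[1]-50:p[1]+30,p[0]-50:p[0]+30,::-1],(320,320),interpolation=2)
o=np.zeros((480,800,3),np.uint8);o[:,:480]=im;o[:320,480:]=b;cv2.imwrite("pics/w2.png",o)
E
```

```text
time: 2.93
ee_pos: [0.5352, -0.0834, 0.206]
eef_rot: [0.12, 0.993, -0.001, -0.001]
ft_force: [-0.4, 0.6, -0.9]
width: 0.0007
grip_force: 0.0
[295.26837996 169.19467111]
[305.57399239  43.93501509]
[347 148]
```

View pics/w2.png

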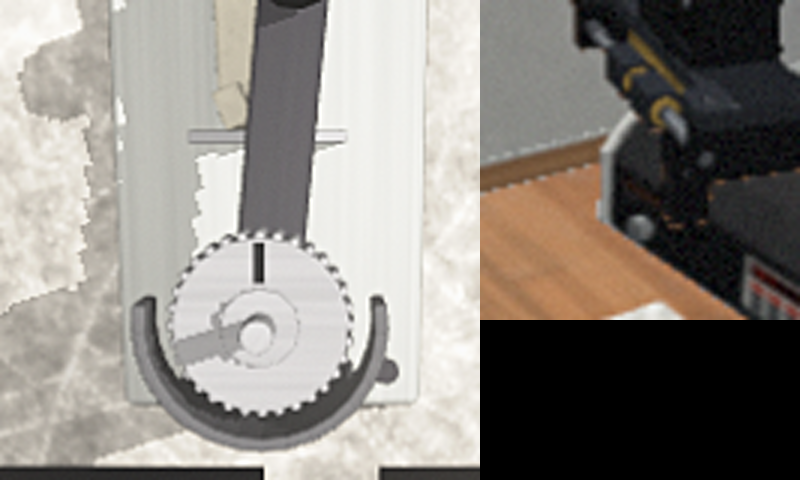

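The nut rim is centred at crop (261,324), with its line pointing along the holder's +x. The open side faces the button, as expected.

```bash
cat >> h.py <<'E'
def hp(N=None):
    N=np.load("N.npy") if N is None else N
    s=r.read_state();R=Ro.from_quat(s["eef_rot"]).as_matrix();d=s["ee_pos"]-N
    print("tool rel nut mm (x,y,z):",(R[:,0]@d*1e3).round(1),(R[:,1]@d*1e3).round(1),(s["ee_pos"][2]*1e3).round(1),"F tool",(R.T@s["ft_force"]).round(1),"t",round(s["time"],2),"yaw",np.degrees(np.arctan2(R[1,0],R[0,0])).round(1))
E
python3 - <<'E'
from h import *
c=dict(np.load("w2.npz"))
N=atz(c,(297,168),.071);print(N,atz(c,(295.3,169.2),.071));N[2]=0
N=(N+np.array([.5166,-.0965,0])*.5)/1.5;print(N);np.save("N.npy",N);hp()
E
```

```text
[ 0.51637723 -0.09486948  0.071     ] [ 0.51701049 -0.09647589  0.071     ]
[ 0.51645149 -0.09541299  0.        ]
tool rel nut mm (x,y,z): -14.2 15.8 206.5 F tool [-0.1  0.4 -0.9] t 3.03 yaw 166.2
```

```bash
python3 -m crank '[{"claw":1,"dx":0.7,"dy":-0.17,"dz":0,"ax":0,"ay":0,"az":0},{"claw":1,"dx":0.7,"dy":-0.18,"dz":0,"ax":0,"ay":0,"az":0},{"claw":1,"dx":0.65,"dy":-0.18,"dz":0,"ax":0,"ay":0,"az":0},{"claw":1,"dx":0,"dy":0,"dz":0.9,"ax":0,"ay":0,"az":0},{"claw":1,"dx":0,"dy":0,"dz":0.9,"ax":0,"ay":0,"az":0},{"claw":1,"dx":0,"dy":0,"dz":0.9,"ax":0,"ay":0,"az":0},{"claw":1,"dx":0,"dy":0,"dz":0.9,"ax":0,"ay":0,"az":0},{"claw":1,"dx":0,"dy":0,"dz":0,"ax":0,"ay":0,"az":0}]'
python3 -c "from h import *;hp()"
python3 -m crank '[{"claw":1,"dx":0,"dy":0,"dz":0.5,"ax":0,"ay":0,"az":0},{"claw":1,"dx":0,"dy":0,"dz":0.5,"ax":0,"ay":0,"az":0},{"claw":1,"dx":0,"dy":0,"dz":0,"ax":0,"ay":0,"az":0},{"claw":1,"dx":0,"dy":0,"dz":0,"ax":0,"ay":0,"az":0}]'
python3 - <<'E'
from h import *
hp();s=r.camera("scene");p=proj(s,r.read_state()["ee_pos"]).astype(int);print(p)
b=cv2.resize(s["color"][p[1]-45:p[1]+35,p[0]-50:p[0]+50,::-1],None,fx=6,fy=6,interpolation=2);cv2.imwrite("pics/s3.png",b)
E
```

```text
time: 3.7
ee_pos: [0.4677, -0.0839, 0.0951]
eef_rot: [0.12, 0.993, 0.0, -0.003]
ft_force: [-1.9, 0.1, -0.8]
width: 0.0003
grip_force: 0.0
tool rel nut mm (x,y,z): 50.6 -0.5 95.1 F tool [ 1.8 -0.4  0.8] t 3.7 yaw 166.2
time: 4.03
ee_pos: [0.471, -0.0848, 0.0697]
eef_rot: [0.121, 0.993, 0.0, 0.0]
ft_force: [-0.2, -0.3, 0.5]
width: 0.0003
grip_force: 0.0
tool rel nut mm (x,y,z): 46.7 -0.6 69.7 F tool [ 0.1 -0.3 -0.5] t 4.03 yaw 166.1
[322 206]
```

View pics/s3.png

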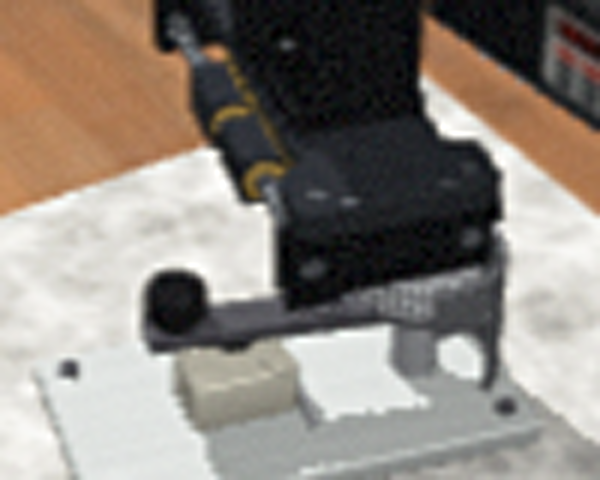

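The gripper body hides the fingers, and it stays above the guard and the button. Next I'll feel for the rim.

```bash
python3 -m crank '[{"claw":1,"dx":-0.2,"dy":0,"dz":0.05,"ax":0,"ay":0,"az":0},{"claw":1,"dx":-0.1,"dy":0,"dz":0,"ax":0,"ay":0,"az":0},{"claw":1,"dx":0,"dy":0,"dz":0,"ax":0,"ay":0,"az":0}]' >/dev/null
python3 -c "from h import *;hp()"
python3 -m crank '[{"claw":1,"dx":-0.06,"dy":0,"dz":0,"ax":0,"ay":0,"az":0},{"claw":1,"dx":0,"dy":0,"dz":0,"ax":0,"ay":0,"az":0}]' >/dev/null
python3 -c "from h import *;hp()"
python3 -m crank '[{"claw":1,"dx":-0.06,"dy":0,"dz":0,"ax":0,"ay":0,"az":0},{"claw":1,"dx":0,"dy":0,"dz":0,"ax":0,"ay":0,"az":0}]' >/dev/null
python3 -c "from h import *;hp()"
python3 -m crank '[{"claw":1,"dx":-0.06,"dy":0,"dz":0,"ax":0,"ay":0,"az":0},{"claw":1,"dx":0,"dy":0,"dz":0,"ax":0,"ay":0,"az":0}]' >/dev/null
python3 -c "from h import *;hp()"
```

```text
tool rel nut mm (x,y,z): 36.6 -0.7 67.7 F tool [-0.4  0.4  0.8] t 4.33 yaw 166.1
tool rel nut mm (x,y,z): 36.3 -1.0 67.0 F tool [ 3.1  0.6 -2.7] t 4.5 yaw 166.1
tool rel nut mm (x,y,z): 36.1 -1.0 66.6 F tool [ 9.4  0.3 -6.5] t 4.67 yaw 166.1
tool rel nut mm (x,y,z): 35.5 -1.0 66.1 F tool [11.4  0.5 -3.6] t 4.83 yaw 166.1
```

```bash
python3 -m crank '[{"claw":1,"dx":0,"dy":-0.125,"dz":-0.03,"ax":0,"ay":0,"az":0},{"claw":1,"dx":0,"dy":-0.125,"dz":0,"ax":0,"ay":0,"az":0},{"claw":1,"dx":0,"dy":-0.125,"dz":0,"ax":0,"ay":0,"az":0},{"claw":1,"dx":0,"dy":-0.125,"dz":0,"ax":0,"ay":0,"az":0}]' >/dev/null
python3 -c "from h import *;hp()"
python3 -m crank '[{"claw":1,"dx":-0.03,"dy":-0.2,"dz":0,"ax":0,"ay":0,"az":0},{"claw":1,"dx":-0.08,"dy":-0.185,"dz":0,"ax":0,"ay":0,"az":0}]' >/dev/null
python3 -c "from h import *;hp()"
python3 -m crank '[{"claw":1,"dx":-0.12,"dy":-0.16,"dz":0,"ax":0,"ay":0,"az":0},{"claw":1,"dx":-0.16,"dy":-0.12,"dz":0,"ax":0,"ay":0,"az":0}]' >/dev/null
python3 -c "from h import *;hp()"
python3 -m crank '[{"claw":1,"dx":0.4,"dy":-0.3,"dz":-0.2,"ax":0,"ay":0,"az":0},{"claw":1,"dx":0.4,"dy":0.4,"dz":-1,"ax":0,"ay":0,"az":0},{"claw":1,"dx":0,"dy":0.5,"dz":-1,"ax":0,"ay":0,"az":0},{"claw":1,"dx":-0.3,"dy":0.5,"dz":-1,"ax":0,"ay":0,"az":0},{"claw":1,"dx":-0.6,"dy":0.2,"dz":-1,"ax":0,"ay":0,"az":0},{"claw":1,"dx":-0.8,"dy":0,"dz":-0.5,"ax":0,"ay":0,"az":0},{"claw":1,"dx":0,"dy":0,"dz":0,"ax":0,"ay":0,"az":0}]' >/dev/null
cat > look.py <<'E'
from h import *
import sys
hp();c=wristcam();N=np.load("N.npy");N[2]=.072;p=proj(c,N);print(p)
S=8;q=np.float32([[S,0,200-S*p[0]],[0,S,200-S*p[1]]]);im=cv2.warpAffine(c["color"],q,(400,400),flags=2)
cv2.imwrite(f"pics/{sys.argv[1]}.png",im[:,:,::-1])
# line: darkest direction on the ring r 13..22 mm
g=cv2.cvtColor(c["color"],cv2.COLOR_RGB2GRAY).astype(np.float32);ex=Ro.from_quat(r.read_state()["eef_rot"]).as_matrix()
best=[]
for ox in(-2,-1,0,1,2):
  for oy in(-2,-1,0,1,2):
    for a in range(0,360,3):
      v=[]
      for m in np.linspace(.013,.021,8):
        X=N+ex[:,0]*m*np.cos(np.radians(a))-ex[:,1]*m*np.sin(np.radians(a));u=proj(c,X)+[ox,oy]
        v.append(cv2.getRectSubPix(g,(1,1),(float(u[0]),float(u[1])))[0,0])
      best.append((max(v),a,ox,oy))
print(sorted(best)[:6])
E
python3 look.py n1
```

```text
tool rel nut mm (x,y,z): 35.1 -16.3 66.7 F tool [4.3 0.4 1.8] t 5.17 yaw 166.1
tool rel nut mm (x,y,z): 29.0 -27.7 67.8 F tool [ 0.8  1.1 -0.1] t 5.33 yaw 166.1
tool rel nut mm (x,y,z): 19.3 -36.7 68.3 F tool [-0.6  0.1  0.3] t 5.5 yaw 166.1
tool rel nut mm (x,y,z): -13.6 4.4 213.0 F tool [-0.2  0.  -1.3] t 6.08 yaw 166.2
[310.63065858 169.57894506]
[(np.float32(53.415592), 63, 0, -1), (np.float32(54.81214), 57, -1, 1), (np.float32(55.370884), 63, -1, -1), (np.float32(55.481506), 60, 0, 0), (np.float32(55.946995), 60, -1, 0), (np.float32(56.514957), 66, 0, -2)]
```

View pics/n1.png

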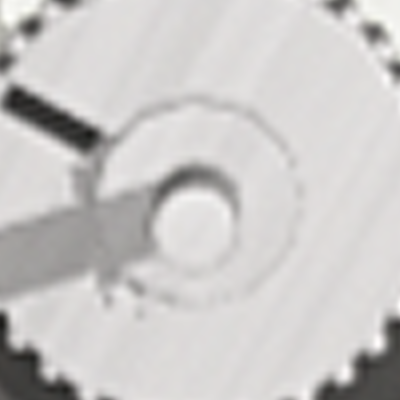

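It works: the line turned 60° CCW. Force fell off early, so the closed tip is about ±8 mm wide. I'll set up for full arc strokes.

```bash
python3 -m crank '[{"claw":1,"dx":0.7,"dy":0.3,"dz":0,"ax":0,"ay":0,"az":0},{"claw":1,"dx":0.7,"dy":0.3,"dz":0.3,"ax":0,"ay":0,"az":0},{"claw":1,"dx":0.6,"dy":0.25,"dz":0.5,"ax":0,"ay":0,"az":0},{"claw":1,"dx":0,"dy":0,"dz":1,"ax":0,"ay":0,"az":0},{"claw":1,"dx":0,"dy":0,"dz":1,"ax":0,"ay":0,"az":0},{"claw":1,"dx":0,"dy":0,"dz":1,"ax":0,"ay":0,"az":0},{"claw":1,"dx":0,"dy":0,"dz":0.9,"ax":0,"ay":0,"az":0},{"claw":1,"dx":0,"dy":0,"dz":0,"ax":0,"ay":0,"az":0}]' >/dev/null
python3 -m crank '[{"claw":1,"dx":0,"dy":0,"dz":0,"ax":0,"ay":0,"az":0}]' >/dev/null
python3 -c "from h import *;hp()"
```

```text
tool rel nut mm (x,y,z): 54.7 27.4 67.3 F tool [-0.4  0.1 -0.4] t 6.88 yaw 166.1
```

```bash
python3 -m crank '[{"claw":1,"dx":-0.5,"dy":0.29,"dz":-0.03,"ax":0,"ay":0,"az":0},{"claw":1,"dx":-0.44,"dy":0,"dz":0,"ax":0,"ay":0,"az":0},{"claw":1,"dx":0,"dy":0,"dz":0,"ax":0,"ay":0,"az":0}]' >/dev/null
python3 -c "from h import *;hp()"
python3 -m crank '[{"claw":1,"dx":-0.17,"dy":-0.3,"dz":0,"ax":0,"ay":0,"az":0},{"claw":1,"dx":0.2,"dy":-0.16,"dz":0,"ax":0,"ay":0,"az":0},{"claw":1,"dx":0.13,"dy":-0.22,"dz":0,"ax":0,"ay":0,"az":0}]' >/dev/null
python3 -c "from h import *;hp()"
python3 -m crank '[{"claw":1,"dx":0.04,"dy":-0.25,"dz":0,"ax":0,"ay":0,"az":0},{"claw":1,"dx":0,"dy":-0.18,"dz":0,"ax":0,"ay":0,"az":0},{"claw":1,"dx":0,"dy":-0.18,"dz":0,"ax":0,"ay":0,"az":0},{"claw":1,"dx":0,"dy":-0.18,"dz":0,"ax":0,"ay":0,"az":0}]' >/dev/null
python3 -c "from h import *;hp()"
python3 -m crank '[{"claw":1,"dx":-0.04,"dy":-0.25,"dz":0,"ax":0,"ay":0,"az":0},{"claw":1,"dx":-0.13,"dy":-0.22,"dz":0,"ax":0,"ay":0,"az":0}]' >/dev/null
python3 -c "from h import *;hp()"
python3 -m crank '[{"claw":1,"dx":-0.2,"dy":-0.16,"dz":0,"ax":0,"ay":0,"az":0}]' >/dev/null
python3 -c "from h import *;hp()"
python3 -m crank '[{"claw":1,"dx":0.17,"dy":-0.3,"dz":0,"ax":0,"ay":0,"az":0},{"claw":1,"dx":0.4,"dy":0.3,"dz":-1,"ax":0,"ay":0,"az":0},{"claw":1,"dx":0,"dy":0.5,"dz":-1,"ax":0,"ay":0,"az":0},{"claw":1,"dx":-0.3,"dy":0.4,"dz":-1,"ax":0,"ay":0,"az":0},{"claw":1,"dx":-0.6,"dy":0.2,"dz":-1,"ax":0,"ay":0,"az":0},{"claw":1,"dx":-0.7,"dy":0,"dz":-0.5,"ax":0,"ay":0,"az":0},{"claw":1,"dx":0,"dy":0,"dz":0,"ax":0,"ay":0,"az":0}]' >/dev/null
python3 look.py n2
```

```text
tool rel nut mm (x,y,z): 21.9 37.9 71.1 F tool [ 0.5 -0.   0.1] t 7.13 yaw 166.1
tool rel nut mm (x,y,z): 31.8 20.1 69.9 F tool [11.5  9.8 -7.6] t 7.38 yaw 166.2
tool rel nut mm (x,y,z): 35.9 -6.6 68.9 F tool [16.1  2.  -5.4] t 7.72 yaw 166.1
tool rel nut mm (x,y,z): 31.7 -22.4 68.6 F tool [15.5 -5.9 -5.8] t 7.88 yaw 166.1
tool rel nut mm (x,y,z): 25.2 -29.1 68.7 F tool [ 13.1 -12.7  -3.4] t 7.97 yaw 166.0
tool rel nut mm (x,y,z): -16.6 8.3 209.0 F tool [ 0.4 -0.2  0.5] t 8.55 yaw 166.2
[305.90587904 166.94394286]
[(np.float32(55.112038), 225, -1, 2), (np.float32(55.437695), 219, 0, 0), (np.float32(55.804207), 222, 0, 1), (np.float32(57.0747), 216, 1, 0), (np.float32(57.089783), 213, 2, -1), (np.float32(57.387856), 216, 2, 0)]
```

```bash
python3 -m crank '[{"claw":1,"dx":0.7,"dy":0.3,"dz":0,"ax":0,"ay":0,"az":0},{"claw":1,"dx":0.7,"dy":0.3,"dz":0.3,"ax":0,"ay":0,"az":0},{"claw":1,"dx":0.6,"dy":0.25,"dz":0.5,"ax":0,"ay":0,"az":0},{"claw":1,"dx":0,"dy":0,"dz":1,"ax":0,"ay":0,"az":0},{"claw":1,"dx":0,"dy":0,"dz":1,"ax":0,"ay":0,"az":0},{"claw":1,"dx":0,"dy":0,"dz":1,"ax":0,"ay":0,"az":0},{"claw":1,"dx":0,"dy":0,"dz":0.8,"ax":0,"ay":0,"az":0},{"claw":1,"dx":0,"dy":0,"dz":0,"ax":0,"ay":0,"az":0}]' >/dev/null
python3 -m crank '[{"claw":1,"dx":0,"dy":0,"dz":0,"ax":0,"ay":0,"az":0},{"claw":1,"dx":0,"dy":0,"dz":0,"ax":0,"ay":0,"az":0}]' >/dev/null
python3 -c "from h import *;hp()"
```

```text
tool rel nut mm (x,y,z): 48.9 32.6 67.2 F tool [-0.4 -0.2 -0.4] t 9.43 yaw 166.1
```

```bash
python3 -m crank '[{"claw":1,"dx":-0.4,"dy":0.12,"dz":-0.04,"ax":0,"ay":0,"az":0},{"claw":1,"dx":-0.35,"dy":0,"dz":0,"ax":0,"ay":0,"az":0},{"claw":1,"dx":0,"dy":0,"dz":0,"ax":0,"ay":0,"az":0},{"claw":1,"dx":-0.17,"dy":-0.3,"dz":0,"ax":0,"ay":0,"az":0},{"claw":1,"dx":0.2,"dy":-0.16,"dz":0,"ax":0,"ay":0,"az":0},{"claw":1,"dx":0.13,"dy":-0.22,"dz":0,"ax":0,"ay":0,"az":0},{"claw":1,"dx":0.04,"dy":-0.25,"dz":0,"ax":0,"ay":0,"az":0}]' >/dev/null
python3 -c "from h import *;hp()"
python3 -m crank '[{"claw":1,"dx":0,"dy":-0.18,"dz":0,"ax":0,"ay":0,"az":0},{"claw":1,"dx":0,"dy":-0.18,"dz":0,"ax":0,"ay":0,"az":0},{"claw":1,"dx":0,"dy":-0.18,"dz":0,"ax":0,"ay":0,"az":0},{"claw":1,"dx":-0.04,"dy":-0.25,"dz":0,"ax":0,"ay":0,"az":0},{"claw":1,"dx":-0.13,"dy":-0.22,"dz":0,"ax":0,"ay":0,"az":0},{"claw":1,"dx":-0.2,"dy":-0.16,"dz":0,"ax":0,"ay":0,"az":0}]' >/dev/null
python3 -c "from h import *;hp()"
python3 -m crank '[{"claw":1,"dx":0.17,"dy":-0.3,"dz":0,"ax":0,"ay":0,"az":0},{"claw":1,"dx":0.65,"dy":0.2,"dz":0,"ax":0,"ay":0,"az":0},{"claw":1,"dx":0,"dy":1,"dz":0,"ax":0,"ay":0,"az":0},{"claw":1,"dx":0,"dy":1,"dz":0,"ax":0,"ay":0,"az":0},{"claw":1,"dx":-0.65,"dy":0.2,"dz":0,"ax":0,"ay":0,"az":0},{"claw":1,"dx":0,"dy":0,"dz":0,"ax":0,"ay":0,"az":0},{"claw":1,"dx":0,"dy":0,"dz":0,"ax":0,"ay":0,"az":0}]' >/dev/null
python3 -c "from h import *;hp()"
```

```text
tool rel nut mm (x,y,z): 35.8 10.6 67.6 F tool [13.2  5.6 -8.4] t 10.02 yaw 166.2
tool rel nut mm (x,y,z): 25.4 -29.0 67.2 F tool [11.3 -9.3 -2.9] t 10.52 yaw 166.0
tool rel nut mm (x,y,z): 26.1 36.5 68.0 F tool [ 0.3  0.  -0.6] t 11.1 yaw 166.2
```

Position repeats well. Two more strokes, then a look.

```bash
python3 -m crank '[{"claw":1,"dx":-0.17,"dy":-0.3,"dz":-0.03,"ax":0,"ay":0,"az":0},{"claw":1,"dx":0.2,"dy":-0.16,"dz":0,"ax":0,"ay":0,"az":0},{"claw":1,"dx":0.13,"dy":-0.22,"dz":0,"ax":0,"ay":0,"az":0},{"claw":1,"dx":0.04,"dy":-0.25,"dz":0,"ax":0,"ay":0,"az":0}]' >/dev/null
python3 -c "from h import *;hp()"
python3 -m crank '[{"claw":1,"dx":0,"dy":-0.18,"dz":0,"ax":0,"ay":0,"az":0},{"claw":1,"dx":0,"dy":-0.18,"dz":0,"ax":0,"ay":0,"az":0},{"claw":1,"dx":0,"dy":-0.18,"dz":0,"ax":0,"ay":0,"az":0},{"claw":1,"dx":-0.04,"dy":-0.25,"dz":0,"ax":0,"ay":0,"az":0},{"claw":1,"dx":-0.13,"dy":-0.22,"dz":0,"ax":0,"ay":0,"az":0},{"claw":1,"dx":-0.2,"dy":-0.16,"dz":0,"ax":0,"ay":0,"az":0}]' >/dev/null
python3 -c "from h import *;hp()"
python3 -m crank '[{"claw":1,"dx":0.17,"dy":-0.3,"dz":0,"ax":0,"ay":0,"az":0},{"claw":1,"dx":0.65,"dy":0.2,"dz":0,"ax":0,"ay":0,"az":0},{"claw":1,"dx":0,"dy":1,"dz":0,"ax":0,"ay":0,"az":0},{"claw":1,"dx":0,"dy":1,"dz":0,"ax":0,"ay":0,"az":0},{"claw":1,"dx":-0.65,"dy":0.2,"dz":0,"ax":0,"ay":0,"az":0},{"claw":1,"dx":0,"dy":0,"dz":0,"ax":0,"ay":0,"az":0},{"claw":1,"dx":0,"dy":0,"dz":0,"ax":0,"ay":0,"az":0}]' >/dev/null
python3 -c "from h import *;hp()"
python3 -m crank '[{"claw":1,"dx":-0.17,"dy":-0.3,"dz":-0.03,"ax":0,"ay":0,"az":0},{"claw":1,"dx":0.2,"dy":-0.16,"dz":0,"ax":0,"ay":0,"az":0},{"claw":1,"dx":0.13,"dy":-0.22,"dz":0,"ax":0,"ay":0,"az":0},{"claw":1,"dx":0.04,"dy":-0.25,"dz":0,"ax":0,"ay":0,"az":0}]' >/dev/null
python3 -c "from h import *;hp()"
python3 -m crank '[{"claw":1,"dx":0,"dy":-0.18,"dz":0,"ax":0,"ay":0,"az":0},{"claw":1,"dx":0,"dy":-0.18,"dz":0,"ax":0,"ay":0,"az":0},{"claw":1,"dx":0,"dy":-0.18,"dz":0,"ax":0,"ay":0,"az":0},{"claw":1,"dx":-0.04,"dy":-0.25,"dz":0,"ax":0,"ay":0,"az":0},{"claw":1,"dx":-0.13,"dy":-0.22,"dz":0,"ax":0,"ay":0,"az":0},{"claw":1,"dx":-0.2,"dy":-0.16,"dz":0,"ax":0,"ay":0,"az":0}]' >/dev/null
python3 -c "from h import *;hp()"
python3 -m crank '[{"claw":1,"dx":0.17,"dy":-0.3,"dz":0,"ax":0,"ay":0,"az":0},{"claw":1,"dx":0.4,"dy":0.3,"dz":-1,"ax":0,"ay":0,"az":0},{"claw":1,"dx":0,"dy":0.5,"dz":-1,"ax":0,"ay":0,"az":0},{"claw":1,"dx":-0.3,"dy":0.4,"dz":-1,"ax":0,"ay":0,"az":0},{"claw":1,"dx":-0.6,"dy":0.2,"dz":-1,"ax":0,"ay":0,"az":0},{"claw":1,"dx":-0.7,"dy":0,"dz":-0.5,"ax":0,"ay":0,"az":0},{"claw":1,"dx":0,"dy":0,"dz":0,"ax":0,"ay":0,"az":0},{"claw":1,"dx":0,"dy":0,"dz":0,"ax":0,"ay":0,"az":0}]' >/dev/null
python3 look.py n3
```

```text
tool rel nut mm (x,y,z): 36.4 8.5 67.6 F tool [13.1  3.5 -8.7] t 11.43 yaw 166.1
tool rel nut mm (x,y,z): 24.4 -30.1 67.6 F tool [ 5.8 -5.9 -0.4] t 11.93 yaw 165.9
tool rel nut mm (x,y,z): 26.5 35.1 68.2 F tool [ 1.  -0.7  0. ] t 12.52 yaw 166.1
tool rel nut mm (x,y,z): 36.5 7.8 68.1 F tool [10.9  3.8 -5.6] t 12.85 yaw 166.1
tool rel nut mm (x,y,z): 24.2 -30.3 68.3 F tool [ 5.  -5.  -0.7] t 13.35 yaw 165.9
tool rel nut mm (x,y,z): -10.0 4.5 204.3 F tool [ 0.2  0.4 -0.4] t 14.02 yaw 166.0
[310.20655259 175.21396514]
[(np.float32(60.812748), 312, 0, 0), (np.float32(60.943203), 318, 2, 2), (np.float32(60.946312), 315, 1, 1), (np.float32(60.995205), 312, 0, 1), (np.float32(61.127514), 312, 1, 0), (np.float32(62.086296), 309, 0, -1)]
```

View pics/n3.png

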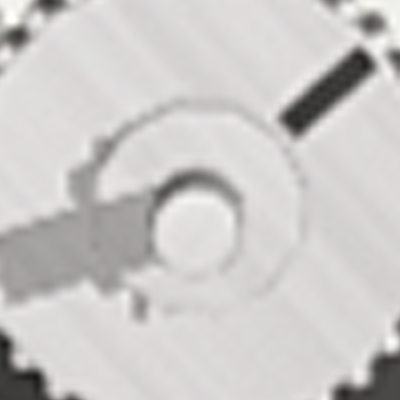

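The line is at 312°, so the total is 672°. A short 22 mm flat stroke should bring it close to 720°.

```bash
python3 -m crank '[{"claw":1,"dx":0.7,"dy":0.1,"dz":0,"ax":0,"ay":0,"az":0},{"claw":1,"dx":0.7,"dy":0.1,"dz":0.3,"ax":0,"ay":0,"az":0},{"claw":1,"dx":0.5,"dy":0,"dz":0.5,"ax":0,"ay":0,"az":0},{"claw":1,"dx":0,"dy":0,"dz":1,"ax":0,"ay":0,"az":0},{"claw":1,"dx":0,"dy":0,"dz":1,"ax":0,"ay":0,"az":0},{"claw":1,"dx":0,"dy":0,"dz":1,"ax":0,"ay":0,"az":0},{"claw":1,"dx":0,"dy":0,"dz":0.7,"ax":0,"ay":0,"az":0},{"claw":1,"dx":0,"dy":0,"dz":0,"ax":0,"ay":0,"az":0}]' >/dev/null
python3 -m crank '[{"claw":1,"dx":0,"dy":0,"dz":0,"ax":0,"ay":0,"az":0},{"claw":1,"dx":0,"dy":0,"dz":0,"ax":0,"ay":0,"az":0}]' >/dev/null
python3 -c "from h import *;hp()"
```

```text
tool rel nut mm (x,y,z): 47.7 11.8 69.7 F tool [-1.2  0.4 -0.4] t 14.9 yaw 166.1
```

```bash
python3 -m crank '[{"claw":1,"dx":-0.3,"dy":0,"dz":-0.02,"ax":0,"ay":0,"az":0},{"claw":1,"dx":-0.22,"dy":0,"dz":0,"ax":0,"ay":0,"az":0},{"claw":1,"dx":0,"dy":-0.15,"dz":0,"ax":0,"ay":0,"az":0},{"claw":1,"dx":0,"dy":-0.15,"dz":0,"ax":0,"ay":0,"az":0},{"claw":1,"dx":0,"dy":-0.15,"dz":0,"ax":0,"ay":0,"az":0},{"claw":1,"dx":0,"dy":-0.15,"dz":0,"ax":0,"ay":0,"az":0},{"claw":1,"dx":0,"dy":-0.15,"dz":0,"ax":0,"ay":0,"az":0}]' >/dev/null
python3 -c "from h import *;hp()"
python3 -m crank '[{"claw":1,"dx":0.5,"dy":0,"dz":0,"ax":0,"ay":0,"az":0},{"claw":1,"dx":0,"dy":0.2,"dz":-1,"ax":0,"ay":0,"az":0},{"claw":1,"dx":0,"dy":0.2,"dz":-1,"ax":0,"ay":0,"az":0},{"claw":1,"dx":-0.3,"dy":0,"dz":-1,"ax":0,"ay":0,"az":0},{"claw":1,"dx":-0.7,"dy":0,"dz":-1,"ax":0,"ay":0,"az":0},{"claw":1,"dx":-0.9,"dy":0,"dz":-0.5,"ax":0,"ay":0,"az":0},{"claw":1,"dx":0,"dy":0,"dz":0,"ax":0,"ay":0,"az":0},{"claw":1,"dx":0,"dy":0,"dz":0,"ax":0,"ay":0,"az":0}]' >/dev/null
python3 look.py n4
python3 - <<'E'
from h import *
c=wristcam();cv2.imwrite("pics/w4.png",c["color"][:220,:,::-1]);np.savez("w4.npz",**{k:c[k] for k in("mtx","k1","R","t")})
E
```

```text
tool rel nut mm (x,y,z): 36.4 -9.3 68.7 F tool [18.7  1.7 -5. ] t 15.48 yaw 166.2
tool rel nut mm (x,y,z): -12.5 1.7 206.0 F tool [0.5 0.  0.5] t 16.15 yaw 166.1
[313.66806647 171.97114252]
[(np.float32(53.63751), 0, 0, -1), (np.float32(53.68078), 357, -1, -1), (np.float32(53.711838), 0, 0, 0), (np.float32(53.815563), 3, 1, -1), (np.float32(54.027428), 357, -1, 0), (np.float32(54.098587), 3, 1, 0)]
```

View pics/w4.png

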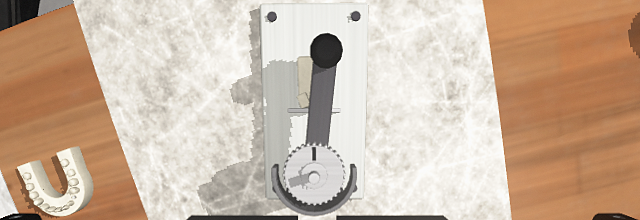

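The line is back at 0°, so the total is 720°. The button is at (326,50) and the strap leans to the right. I'll position beside the button and sweep it clockwise.

```bash
python3 -m crank '[{"claw":1,"dx":0.8,"dy":-0.3,"dz":0,"ax":0,"ay":0,"az":0},{"claw":1,"dx":0.8,"dy":-0.3,"dz":0,"ax":0,"ay":0,"az":0},{"claw":1,"dx":0.8,"dy":-0.3,"dz":0.1,"ax":0,"ay":0,"az":0},{"claw":1,"dx":0.8,"dy":-0.15,"dz":0.3,"ax":0,"ay":0,"az":0},{"claw":1,"dx":0.65,"dy":0,"dz":0.5,"ax":0,"ay":0,"az":0},{"claw":1,"dx":0,"dy":0,"dz":0.8,"ax":0,"ay":0,"az":0},{"claw":1,"dx":0,"dy":0,"dz":0,"ax":0,"ay":0,"az":0},{"claw":1,"dx":0,"dy":0,"dz":0,"ax":0,"ay":0,"az":0}]' >/dev/null
python3 -c "from h import *;hp()"
python3 -m crank '[{"claw":1,"dx":0,"dy":0,"dz":0.8,"ax":0,"ay":0,"az":0},{"claw":1,"dx":0,"dy":0,"dz":0.8,"ax":0,"ay":0,"az":0},{"claw":1,"dx":0,"dy":0,"dz":0.8,"ax":0,"ay":0,"az":0},{"claw":1,"dx":0,"dy":0,"dz":0.4,"ax":0,"ay":0,"az":0},{"claw":1,"dx":0,"dy":0,"dz":0,"ax":0,"ay":0,"az":0},{"claw":1,"dx":0,"dy":0,"dz":0,"ax":0,"ay":0,"az":0}]' >/dev/null
python3 -c "from h import *;hp()"
```

```text
tool rel nut mm (x,y,z): 106.8 -29.7 153.1 F tool [-0.3 -0.4 -0.8] t 16.92 yaw 166.1
tool rel nut mm (x,y,z): 105.0 -29.9 70.1 F tool [-0.1  0.6  0.2] t 17.42 yaw 166.1
```

```bash
python3 -m crank '[{"claw":1,"dx":-0.05,"dy":0.3,"dz":0.05,"ax":0,"ay":0,"az":0},{"claw":1,"dx":0,"dy":0.28,"dz":0,"ax":0,"ay":0,"az":0},{"claw":1,"dx":0,"dy":0.29,"dz":0,"ax":0,"ay":0,"az":0},{"claw":1,"dx":0,"dy":0.29,"dz":0,"ax":0,"ay":0,"az":0},{"claw":1,"dx":0,"dy":0.28,"dz":0,"ax":0,"ay":0,"az":0}]' >/dev/null
python3 -c "from h import *;hp()"
python3 -m crank '[{"claw":1,"dx":-0.07,"dy":0.4,"dz":0,"ax":0,"ay":0,"az":0},{"claw":1,"dx":-0.1,"dy":0.41,"dz":0,"ax":0,"ay":0,"az":0},{"claw":1,"dx":-0.22,"dy":0.37,"dz":0,"ax":0,"ay":0,"az":0},{"claw":1,"dx":-0.27,"dy":0.33,"dz":0,"ax":0,"ay":0,"az":0}]' >/dev/null
python3 -c "from h import *;hp()"
python3 -m crank '[{"claw":1,"dx":-0.31,"dy":0.29,"dz":0,"ax":0,"ay":0,"az":0},{"claw":1,"dx":-0.35,"dy":0.26,"dz":0,"ax":0,"ay":0,"az":0},{"claw":1,"dx":-0.38,"dy":0.2,"dz":0,"ax":0,"ay":0,"az":0},{"claw":1,"dx":-0.4,"dy":0.16,"dz":0,"ax":0,"ay":0,"az":0},{"claw":1,"dx":-0.28,"dy":0.08,"dz":0,"ax":0,"ay":0,"az":0},{"claw":1,"dx":0,"dy":0,"dz":0,"ax":0,"ay":0,"az":0},{"claw":1,"dx":0,"dy":0,"dz":0,"ax":0,"ay":0,"az":0}]' >/dev/null
python3 -c "from h import *;hp()"
python3 -m crank '[{"claw":1,"dx":0.5,"dy":0,"dz":0,"ax":0,"ay":0,"az":0},{"claw":1,"dx":0.3,"dy":-0.3,"dz":-0.9,"ax":0,"ay":0,"az":0},{"claw":1,"dx":-0.3,"dy":-0.7,"dz":-1,"ax":0,"ay":0,"az":0},{"claw":1,"dx":-0.6,"dy":-0.7,"dz":-1,"ax":0,"ay":0,"az":0},{"claw":1,"dx":-0.8,"dy":-0.7,"dz":-1,"ax":0,"ay":0,"az":0},{"claw":1,"dx":-0.7,"dy":-0.2,"dz":-1,"ax":0,"ay":0,"az":0},{"claw":1,"dx":0,"dy":0,"dz":0,"ax":0,"ay":0,"az":0},{"claw":1,"dx":0,"dy":0,"dz":0,"ax":0,"ay":0,"az":0}]' >/dev/null
python3 look.py n5
python3 - <<'E'
from h import *
c=wristcam();t=r.camera("top")
o=np.zeros((400,640,3),np.uint8);o[:220]=c["color"][:220];o[220:400]=t["color"][110:290];cv2.imwrite("pics/w5.png",o[:,:,::-1])
E
```

```text
tool rel nut mm (x,y,z): 103.8 15.0 68.4 F tool [-1.6 -1.3 -0.5] t 17.83 yaw 166.2
tool rel nut mm (x,y,z): 84.2 60.9 67.8 F tool [ 0.8 -1.4  0.1] t 18.17 yaw 166.2
tool rel nut mm (x,y,z): 32.6 88.5 67.6 F tool [ 0.7 -0.7 -0.6] t 18.75 yaw 166.1
tool rel nut mm (x,y,z): -15.5 10.9 214.7 F tool [0.3 1.  0.6] t 19.42 yaw 166.0
[302.94762344 166.48072697]
[(np.float32(60.353542), 357, -1, 0), (np.float32(60.672836), 0, 0, 0), (np.float32(60.717613), 357, -1, -1), (np.float32(60.78824), 0, 0, -1), (np.float32(61.21929), 3, 1, -1), (np.float32(61.352036), 3, 1, 0)]
```

View pics/w5.png

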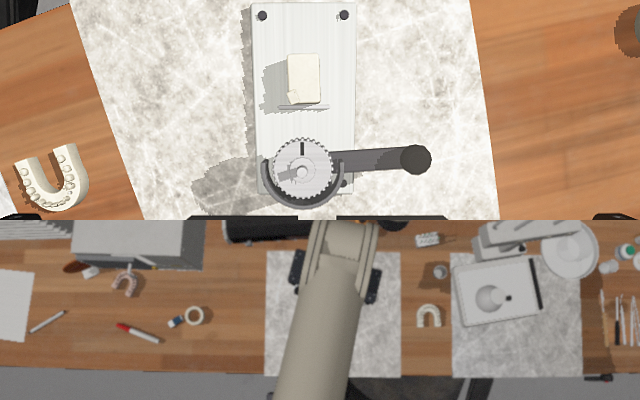

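The strap now stands well clear of the block, with the button at (416,159), about 85° round. The block sits undisturbed at (304,79), the nut line is still at 0°, and the bystanders are in place. Nothing is touching the robot.

```bash
python3 -c "
from bench import r
print(r.close_job())"
```

```text
the job is handed in; nothing more can be done
None
```

I loosened the nut two full turns counter-clockwise (720° measured), then swung the strap about 85° clockwise, clear of the undisturbed wax block, and handed the job in at about 19.5 s.

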